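# Mount the eyed carrier plate on the bath's T-headed stud

### The arm

A 6-joint arm with a two-finger parallel gripper is mounted at the origin on the work surface. World frame = base frame: x ahead of the robot, y to its left, z up, the work surface at z = 0. Lengths are in m, angles in degrees, forces in N, time in s.
With the tool pointing down it reaches from about 0.375 to 0.9 m from the base axis. Payload 3.1 kg.
Tool frame: the origin (TCP) lies on the centre line of the jaws, within the pads' length; the fingertips stand 22 mm ahead of it and the grasp point (between the pads) lies 3 mm ahead of it; y points along the fingers, z is the direction in which the jaws open and shut, and the axes are right-handed (so a half turn about y gives the same grasp; the last joint's range is limited). The gripper opens to 87 mm and grips with 3 to 60 N. Pads are 19 mm wide; open, the fingers measure 117 mm over their backs; the gripper's body (75 mm by 190 mm) begins 51 mm behind the grasp point.
Start: joints at [64.658, 30.224, 82.088, -0, 67.689, -10.227], TCP at [0.163, 0.603, 0.245] pointing down, gripper open.
Joint ranges: [-176.69, 176.69], [-43.24, 126.21], [12.49, 139.97], [-82, 262], [0, 151.66], [-163.58, 163.58]. Speed limits (degrees/s): [159.86, 159.86, 180, 180, 180, 180].

### API

Orientations are given as a 3x3 rotation matrix whose columns are the frame's x, y, z axes.
In Python, from rig import bot gives the robot as it stands.
- The arm moves only by the tool jog_arm, never from a script. Its argument "motion" is one flat list of numbers, 6 for each row, row after row: the shift along the tool's x, y, z in mm, then the turn, a rotation vector about the tool's x, y, z in degrees. A call has 1 to 20 rows; each row is the pose to reach, as a shift and turn from the pose commanded when the call began, along the tool's axes at that moment; what a row does not reach only later rows make up. A row lasts 1/8 s, in which the tool goes at most 62.5 mm and 10.7 degrees, less where a joint would pass 70% of its speed; a pose out of reach is approached as far as the arm can. A call with a gripper value outside its range is refused whole. "gripper" is the opening, from 0 (shut) to 1 (fully open), set as the call begins (left out, the last holds). The fingers move at their own pace and stop on an object; the grip force is fixed at half the most. Time passes only in rows, so rows that repeat a pose let the fingers close. It gives the time, the measured TCP pose, the force and the opening at its end, in the units of the state.
- bot.read_state(): the state, without advancing time (a new reading comes with each control period).
- bot.capture(name): name is "scene" or "top" or "wrist"; returns (picture, depth): 480x640x3 uint8, red, green, blue; 480x640 float32, m along the optical axis (not along the pixel's ray), 0 where there is no reading.
- bot.get_calibration(name): a dict with "mtx" (3x3 intrinsics, pixels), "pose" (4x4, takes a point from camera to world coordinates); the wrist camera has in their place "hand_eye" (4x4, takes a point from camera to tool coordinates, whose origin is the TCP and whose axes are the tool frame's). Camera axes: x right, y up, looking along -z (the intrinsics and any distortion apply to the point x, -y, -z); pixel columns grow to the right and rows downward; lengths in m; the calibration is good to about 2 mm. A picture is of the moment at which its call begins: read the wrist's pose just before it. get_calibration takes no time and is no camera call.
- bot.hand_in(): hands the job in, once; it reports no verdict.
The state is a dict: "time_s": time; "joint_positions": joint angles; "qvel": joint speeds; "tau": joint torques, N m; "position": TCP position; "tcp_rot": TCP orientation; "force": force on the tool from outside, world axes, zero at the start; "moment": the same for the moment, N m; "opening": opening from 0.0 (shut) to 1.0 (fully open).
Only numpy, scipy, OpenCV 4.12 (cv2) and the standard library are available. Lean on these libraries where they do the work, as an engineer would, in place of code of your own. Each camera call takes 0.05 s, during which the arm holds its last target.

### The job

Mount the carrier plate with the oblong eye on the stud of the cream block: tilt it so the eye passes the wide bar head one end at a time, then level it and lay it flat on the block, in line with the bar and with the stud in the middle of the eye, so that both bar ends overlap the plate and it cannot lift off. Let go, and leave the other carrier plate, with only a small round hole, where it lies.

Things in the scene. Friction and masses are not known exactly. Their poses are not given: they have to be found in the camera images.
- eye (a point): Centre of the eye of the loose steel carrier to be mounted (5 mm thick, 0.26 kg, flat on the bench, grip up); mid-thickness. x: from grip end to eye end, z up. Eye: through opening 62 (x) by 40 mm (y). Plate: 72 mm wide frame from x = -47 to +55, then a 30 mm wide neck to x = -107. Centre of mass near x = -22 mm. To pass the bar, its grip-side rim goes under the bar's robot-side end first.
- grip (a point): Centre of that carrier's upright grey grip, a rectangular fin on the neck: 24 mm along x, 14 mm thick along y (pinch it across this), 60 mm tall above the plate's top face. It lies at x = -87, y = 0, z = +32.5 mm from eye, with the same axes.
- stud (a point): On the stud's upright axis, at the underside of its bar head: steel, 88 (x) by 16 (y) by 8 mm thick, its top 8 mm above this point; shank 12 mm diameter. Fixed cream block below: top 40 mm below this point, 35 mm high, 90 mm wide, from x = -55 to +65 mm. x runs along the bar, away from the robot; z up. Mounted, the carrier lies on the block, x along this x, grip overhanging the robot's side.
- spare_grip (a point): Centre of the grip of the other loose carrier, a bystander: same outline, grip and axes, but an 18 mm round hole in place of the oblong eye. Leave it alone.

How it is judged (in metres and radians):
At the end, for the whole second after the job is handed in: The carrier with the oblong eye lies at rest, level (8 degrees) on the block, eye centre 30 to 45 mm below the bar's underside, the stud within 12 mm of the eye's centre lengthwise and 18 mm across, the plate within 17 degrees of the bar's direction (x of stud in the frame of eye between -0.012 and 0.012 m and y of stud in the frame of eye between -0.018 and 0.018 m and z of eye in the frame of stud between -0.045 and -0.03 m and angle between eye's own z axis and vertical below 0.14 rad and angle between the x axis of eye and the x axis of stud, either way round below 0.3 rad and linear speed of carrier below 0.02 m/s); the robot touches nothing.
It fails at once if the other carrier plate, with the small round hole, is moved by more than 30 mm (distance of spare_grip from where it was at the start of the episode above 0.03 m).
It also fails if it takes over 45 s, if anything falls off the work surface, if the arm or the gripper's body presses on something with over 40 N, if the wrist force passes 120 N, or if a joint passes its speed limit or range.

## Working session

There is one attempt and no reset: what is moved stays moved. The work goes in short steps, Python scripts to look and compute and a tool call to move; the robot and the scene stay as the last step left them, time stands still between calls to the robot, and variables do not carry over. Pictures are saved under pics/ and viewed, and the job is handed in when it is done.

Besides the shell and the picture viewer there is one more tool, called after "Emit:" as name(argument=value, ...), one argument or row to a line, values as JSON. jog_arm: Moves the arm, as the interface text tells. Its arguments: {"type":"object","properties":{"motion":{"type":"array","items":{"type":"number"}},"gripper":{"type":"number"}},"required":["motion"]}

```bash
ls; mkdir -p pics; python3 - <<'E'
from rig import bot
import cv2,numpy as np
s=bot.read_state(); print({k:np.round(v,3).tolist() for k,v in s.items()})
for n in ["scene","top","wrist"]:
    p,d=bot.capture(n); cv2.imwrite(f"pics/{n}0.png",p[:,:,::-1]); np.save(f"pics/{n}0.npy",d)
    c=bot.get_calibration(n); print(n,{k:np.round(v,4).tolist() if not isinstance(v,str) else v for k,v in c.items()})
E
```

```text
pics
{'time_s': 0.0, 'joint_positions': [64.658, 30.279, 82.156, 0.001, 67.689, -10.228], 'qvel': [-0.037, 0.018, -0.022, 0.03, -0.036, 0.017], 'tau': [-0.001, -44.005, -17.659, 0.063, 0.058, -0.0], 'position': [0.163, 0.603, 0.244], 'tcp_rot': [[0.965, -0.001, 0.261], [-0.261, -0.002, 0.965], [-0.0, -1.0, -0.002]], 'force': [-0.633, -0.198, -0.529], 'moment': [-0.034, 0.037, -0.015], 'opening': 0.999}
scene {'mtx': [[594.8505, 0.0, 316.9327], [0.0, 594.8505, 238.2967], [0.0, 0.0, 1.0]], 'pose': [[-0.7527, -0.4775, 0.4532, 0.9595], [0.6582, -0.5596, 0.5037, 0.4328], [0.0131, 0.6774, 0.7355, 0.6952], [0.0, 0.0, 0.0, 1.0]]}
top {'mtx': [[450.53, 0.0, 320.8694], [0.0, 450.53, 237.6638], [0.0, 0.0, 1.0]], 'pose': [[0.0067, 0.9844, -0.1761, 0.4663], [-1.0, 0.0066, -0.0012, -0.0102], [-0.0, 0.1761, 0.9844, 0.7122], [0.0, 0.0, 0.0, 1.0]]}
wrist {'mtx': [[334.164, 0.0, 318.9882], [0.0, 334.164, 239.1964], [0.0, 0.0, 1.0]], 'hand_eye': [[-0.0006, -0.9669, -0.2553, -0.07], [0.0006, 0.2553, -0.9669, -0.1395], [1.0, -0.0007, 0.0004, -0.0004], [0.0, 0.0, 0.0, 1.0]]}
```

View pics/top0.png

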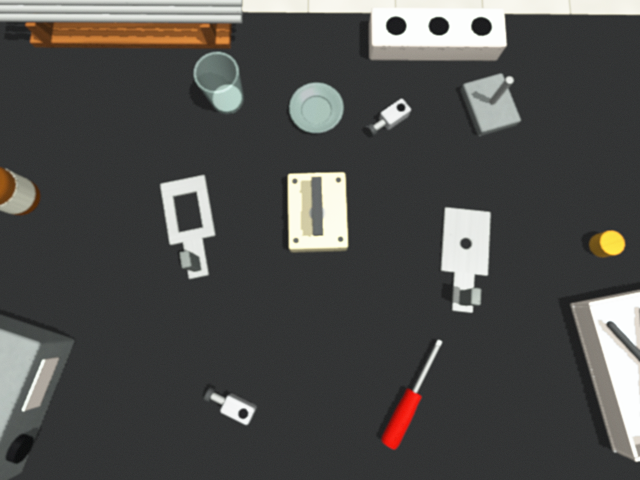

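View pics/scene0.png

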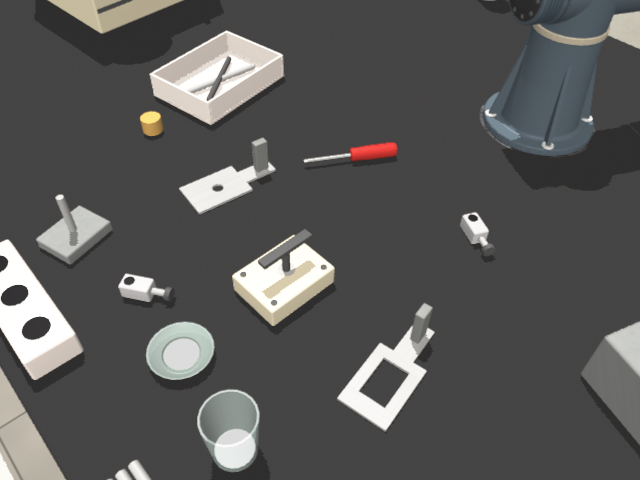

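View pics/wrist0.png

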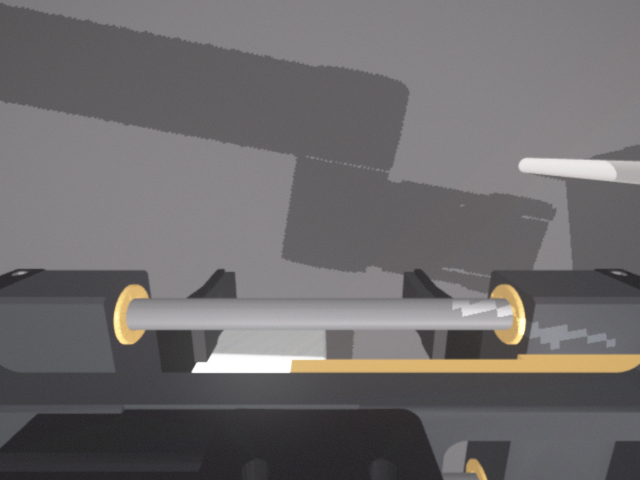

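```bash
python3 - <<'E'
import cv2,numpy as np
p=cv2.imread("pics/top0.png"); 
a=cv2.resize(p[160:290,145:225],None,fx=4.6,fy=4.6,interpolation=cv2.INTER_CUBIC)
b=cv2.resize(p[160:290,275:365],None,fx=4.6,fy=4.6,interpolation=cv2.INTER_CUBIC)
cv2.imwrite("pics/c1.png",np.hstack([a,b]))
p=cv2.imread("pics/scene0.png")
a=cv2.resize(p[220:330,220:345],None,fx=3.2,fy=3.2,interpolation=cv2.INTER_CUBIC)
b=cv2.resize(p[300:435,330:445],None,fx=2.6,fy=2.6,interpolation=cv2.INTER_CUBIC)[:352]
cv2.imwrite("pics/c2.png",np.hstack([a,np.pad(b,((0,352-b.shape[0]),(0,0),(0,0)))]))
E
```

```text
(no output)
```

View pics/c1.png

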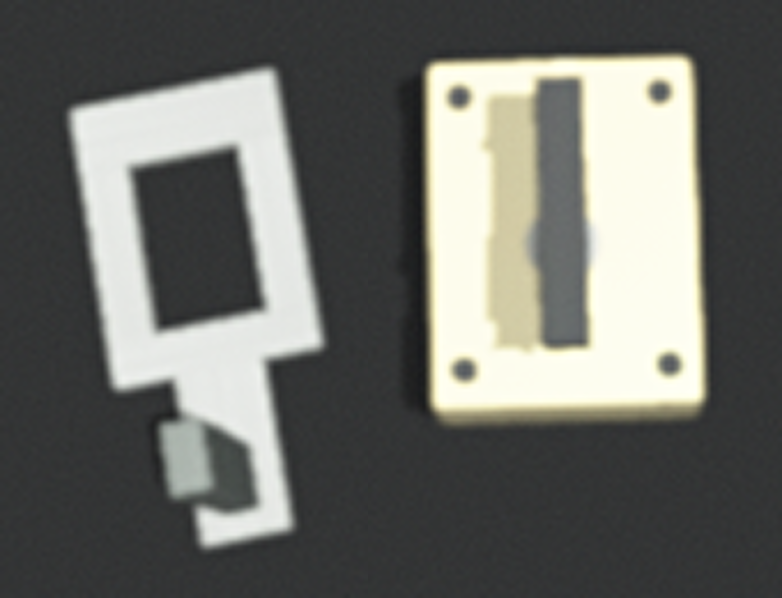

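View pics/c2.png

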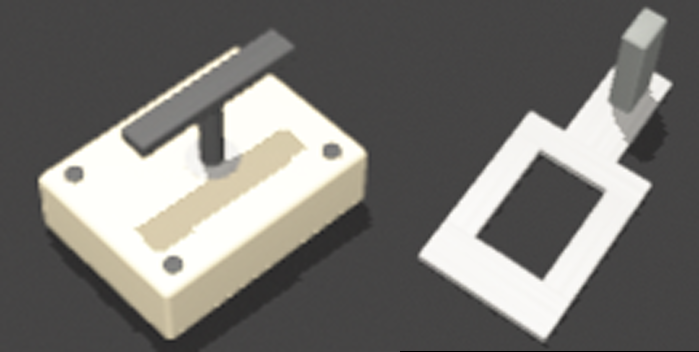

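```bash
cat > h.py <<'E'
import numpy as np,cv2
from rig import bot
from scipy.optimize import least_squares
from scipy.spatial.transform import Rotation as R
def ray(n,uv,z,pose=None):
    c=bot.get_calibration(n);K=np.array(c["mtx"]);P=np.array(c["pose"]) if pose is None else pose
    uv=np.atleast_2d(uv);d=np.c_[(uv[:,0]-K[0,2])/K[0,0],-(uv[:,1]-K[1,2])/K[1,1],-np.ones(len(uv))]@P[:3,:3].T
    return P[:3,3]+d*((z-P[2,3])/d[:,2])[:,None]
def fit2(loc,w):
    loc=np.array(loc,float)/1000
    f=lambda q:(np.c_[np.cos(q[2])*loc[:,0]-np.sin(q[2])*loc[:,1]+q[0],np.sin(q[2])*loc[:,0]+np.cos(q[2])*loc[:,1]+q[1]]-w[:,:2]).ravel()
    r=least_squares(f,[w[:,0].mean(),w[:,1].mean(),0.0],x_scale=[.1,.1,.1])
    return r.x[0],r.x[1],np.degrees(r.x[2]),np.round(r.fun.reshape(-1,2)*1000,1).tolist()
E
python3 - <<'E'
from h import *
A=lambda l:np.array(l)/4.6-.5+.5/4.6
px=A([(70,107),(275,68),(323,347),(113,390),(202,548),(293,528),(131,165),(237,147),(266,308),(157,331)])+[145,160]
loc=[(55,36),(55,-36),(-47,-36),(-47,36),(-107,15),(-107,-15),(31,20),(31,-20),(-31,-20),(-31,20)]
print("carrier top",fit2(loc,ray("top",px,.005)))
ps=np.array([(651,185),(545,340),(419,257),(531,113),(543,152),(606,190),(545,280),(476,238)])-[400,0]
ps=ps/2.6-.3+[330,300]
print("carrier scene",fit2([(-47,36),(55,36),(55,-36),(-47,-36),(-31,-20),(-31,20),(31,20),(31,-20)],ray("scene",ps,.005)))
pb=A(np.array([(537,78),(581,78),(587,346),(541,348)])-[368,0])+[275,160]
print("bar",fit2([(44,8),(44,-8),(-44,-8),(-44,8)],ray("top",pb,.083)))
pb=A(np.array([(426,59),(693,55),(706,406),(431,412)])-[368,0])+[275,160]
print("block",fit2([(65,45),(65,-45),(-55,-45),(-55,45)],ray("top",pb,.035)))
ps=np.array([(40,180),(172,290),(368,152)])/3.2-.3+[220,220]
print("block sc",fit2([(65,-45),(65,45),(-55,45)],ray("scene",ps,.035)))
ps=np.array([(122,131),(142,150),(294,44),(275,29)])/3.2-.3+[220,220]
print("bar sc",fit2([(44,-8),(44,8),(-44,8),(-44,-8)],ray("scene",ps,.083)))
E
```

```text
carrier top (np.float64(0.6346409814978505), np.float64(0.2058151483201197), np.float64(12.341796190355192), [[-1.2, -1.1], [-0.6, 0.5], [0.5, 0.6], [0.7, -0.9], [0.9, -0.3], [0.3, 1.1], [-0.1, 1.1], [1.6, -0.9], [-1.0, -0.9], [-1.1, 0.8]])
carrier scene (np.float64(0.6340867449202653), np.float64(0.2069188848879074), np.float64(12.798113001557459), [[-0.4, 0.3], [-0.3, 0.4], [-0.5, -0.0], [-0.2, -0.3], [-0.1, -1.7], [-0.6, 1.2], [1.5, 0.7], [0.6, -0.5]])
bar (np.float64(0.6258632875440315), np.float64(-0.0030642505907751247), np.float64(1.5168930819237367), [[0.6, 1.1], [0.9, -1.0], [-0.9, -0.9], [-0.6, 0.9]])
block (np.float64(0.6263459797015879), np.float64(-0.00356275001945989), np.float64(1.7379738022132702), [[-1.0, -0.7], [-0.3, 0.3], [0.8, 0.6], [0.6, -0.3]])
block sc (np.float64(0.6249188576858896), np.float64(-0.002902385511983131), np.float64(2.5750333885535484), [[-0.4, -2.2], [2.9, 2.6], [-2.5, -0.5]])
bar sc (np.float64(0.625998958673003), np.float64(-0.002556343660638296), np.float64(2.575487711830811), [[0.4, -1.1], [-0.3, 1.1], [-0.2, 1.8], [0.1, -1.8]])
```

```bash
cat >> h.py <<'E'
def Rt(yaw,tilt):  # plate rotation: yaw deg about z, tilt>0 = eye end up
    P=R.from_euler('z',yaw,degrees=True)*R.from_euler('y',-tilt,degrees=True)
    return P.as_matrix()
T=np.array([[1,0,0],[0,0,1],[0,-1,0]]).T  # cols of tool in plate: x=px, y=-pz, z=py
T=np.array([[1,0,0],[0,0,1],[0,-1,0]],float)
def go(p,Rw,p0=None,R0=None):
    s=bot.read_state()
    p0=np.array(s["position"]) if p0 is None else p0; R0=np.array(s["tcp_rot"]) if R0 is None else R0
    return np.round(np.r_[R0.T@(np.array(p)-p0)*1000,R.from_matrix(R0.T@Rw).as_rotvec(degrees=True)],1)
E
python3 - <<'E'
from h import *
print(T, np.linalg.det(T))
e=np.array([.6343,.2063]); g=e-.087*np.array([np.cos(np.radians(12.6)),np.sin(np.radians(12.6))]);print(g)
print(go([*g,.14],Rt(12.6,0)@T))
E
```

```text
[[ 1.  0.  0.]
 [ 0.  0.  1.]
 [ 0. -1.  0.]] 1.0
[0.54939524 0.18732154]
[ 4.817e+02  1.041e+02 -3.002e+02  1.000e-01 -2.770e+01 -0.000e+00]
```

Emit:
jog_arm(
  motion=[120, 10, -75, 0, -7, 0, 240, 30, -150, 0, -14, 0, 360, 60, -225, 0, -21, 0, 482, 104, -300, 0, -27.7, 0, 482, 104, -300, 0, -27.7, 0, 482, 104, -300, 0, -27.7, 0, 482, 104, -300, 0, -27.7, 0, 482, 104, -300, 0, -27.7, 0, 482, 104, -300, 0, -27.7, 0, 482, 104, -300, 0, -27.7, 0, 482, 104, -300, 0, -27.7, 0, 482, 104, -300, 0, -27.7, 0, 482, 104, -300, 0, -27.7, 0, 482, 104, -300, 0, -27.7, 0, 482, 104, -300, 0, -27.7, 0, 482, 104, -300, 0, -27.7, 0],
  gripper=1,
)

```text
time_s: 2.15
position: [0.5499, 0.1883, 0.1407]
tcp_rot: [[0.976, 0.0, -0.218], [0.218, 0.0, 0.976], [0.0, -1.0, -0.0]]
force: [0.5, 1.2, -0.4]
opening: 1.002
```

```bash
python3 - <<'E'
from h import *
s=bot.read_state();print(s["position"],s["joint_positions"],s["qvel"],s["time_s"])
p,d=bot.capture("wrist");cv2.imwrite("pics/w1.png",p[:,:,::-1])
e=np.array([.6343,.2063]); g=e-.087*np.array([np.cos(np.radians(12.6)),np.sin(np.radians(12.6))]);print(g)
print(go([*g,.043],Rt(12.6,0)@T))
E
```

```text
[0.54994989 0.1883131  0.14067632] [ 7.89361044e+00  3.47468203e+01  9.37712122e+01  4.97364282e-04
  5.14707122e+01 -9.47157062e+01] [-0.16705031  0.22003716 -0.09474457 -0.02150711 -0.00144483 -0.05708092] 2.15
[0.54939524 0.18732154]
[-0.8 97.6 -0.7 -0.  -0.   0. ]
```

View pics/w1.png

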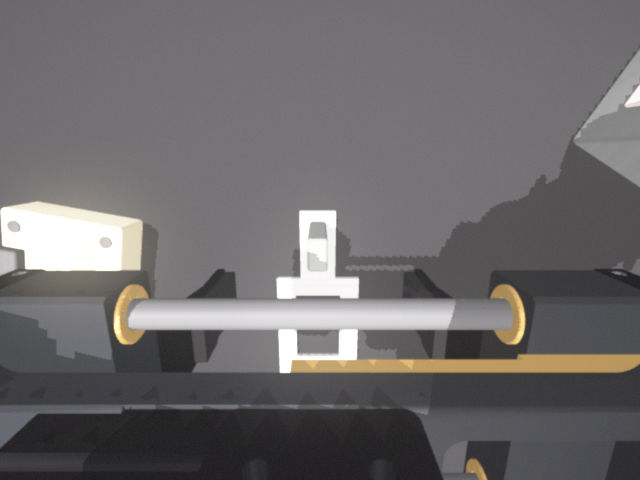

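Emit:
jog_arm(
  motion=[-1, 40, -0.5, 0, 0, 0, -1, 75, -0.5, 0, 0, 0, -1, 98, -0.5, 0, 0, 0, -1, 98, -0.5, 0, 0, 0, -1, 98, -0.5, 0, 0, 0, -1, 98, -0.5, 0, 0, 0, -1, 98, -0.5, 0, 0, 0],
  gripper=1,
)

```text
time_s: 3.08
position: [0.5498, 0.1875, 0.0436]
tcp_rot: [[0.976, 0.002, -0.218], [0.218, 0.0, 0.976], [0.002, -1.0, -0.0]]
force: [-0.2, 0.4, -0.4]
opening: 0.997
```

Emit:
jog_arm(
  motion=[0, 0, 0, 0, 0, 0, 0, 0, 0, 0, 0, 0, 0, 0, 0, 0, 0, 0, 0, 0, 0, 0, 0, 0, 0, 0, 0, 0, 0, 0, 0, 0, 0, 0, 0, 0, 0, 0, 0, 0, 0, 0, 0, 0, 0, 0, 0, 0],
  gripper=0,
)

```text
time_s: 4.08
position: [0.5491, 0.1873, 0.0425]
tcp_rot: [[0.976, -0.0, -0.218], [0.218, -0.0, 0.976], [-0.0, -1.0, -0.0]]
force: [-0.3, -1.2, 0.7]
opening: 0.17
```

```bash
python3 - <<'E'
from h import *
s=bot.read_state();print(s["position"],s["force"],s["opening"])
p,d=bot.capture("scene");cv2.imwrite("pics/s2.png",cv2.resize(p[250:450,280:500,::-1],None,fx=3,fy=3,interpolation=cv2.INTER_CUBIC))
E
```

```text
[0.54914664 0.18734082 0.04253391] [-0.28330032 -1.21939366  0.7114892 ] 0.1702490162966347
```

View pics/s2.png

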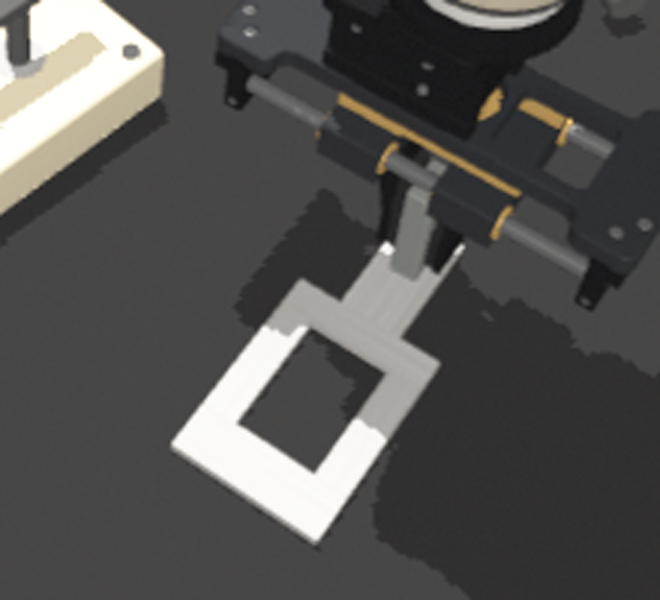

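Emit:
jog_arm(
  motion=[0, -8, 0, 0, 0, 0, 0, -20, 0, 0, 0, 0, 0, -40, 0, 0, 0, 0, 0, -62, 0, 0, 0, 0, 0, -85, 0, 0, 0, 0, 0, -105, 0, 0, 0, 0, 0, -120, 0, 0, 0, 0, 0, -130, 0, 0, 0, 0, 0, -130, 0, 0, 0, 0, 0, -130, 0, 0, 0, 0],
)

```text
time_s: 5.38
position: [0.5486, 0.1873, 0.1719]
tcp_rot: [[0.976, -0.002, -0.218], [0.218, -0.0, 0.976], [-0.002, -1.0, 0.0]]
force: [0.5, 0.3, -2.4]
opening: 0.16
```

```bash
python3 - <<'E'
from h import *
s=bot.read_state();print(s["position"],s["force"],s["opening"],s["moment"])
p,d=bot.capture("scene");cv2.imwrite("pics/s3.png",p[:,:,::-1]);np.save("pics/s3.npy",d)
E
```

```text
[0.54857763 0.18726427 0.1718939 ] [ 0.49292507  0.28683218 -2.43814459] 0.16033197580116731 [-0.00390397  0.15711723 -0.00200079]
```

View pics/s3.png

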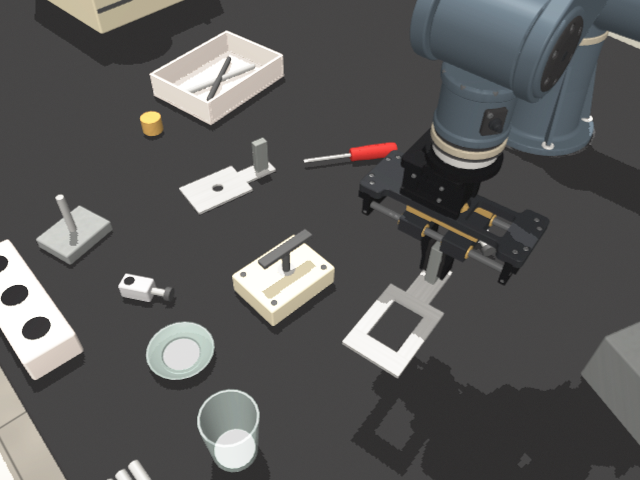

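```bash
cat >> h.py <<'E'
def cloud(n,d):
    c=bot.get_calibration(n);K=np.array(c["mtx"]);P=np.array(c["pose"])
    v,u=np.mgrid[:480,:640];X=np.stack([(u-K[0,2])/K[0,0]*d,-(v-K[1,2])/K[1,1]*d,-d],-1)
    return X@P[:3,:3].T+P[:3,3]
E
python3 - <<'E'
from h import *
p=cv2.imread("pics/s3.png");d=np.load("pics/s3.npy");W=cloud("scene",d)
z=W[...,2]
m=(p.min(2)>110)&(z>.09)&(z<.2);m[:,:340]=0;m[:,455:]=0;m[:270]=0;m[375:]=0
X=W[m];print(len(X),X[:,2].min(),X[:,2].max())
c=X.mean(0);u,s,vt=np.linalg.svd(X-c,full_matrices=False);n=vt[2]*np.sign(vt[2,2]);print("normal",n,"rms",s[2]/len(X)**.5)
px=R.from_euler('z',12.6,degrees=True).apply([1,0,0]);print("tilt(eye end up +) deg",np.degrees(np.arcsin(-n@px)), "roll",np.degrees(np.arcsin(n@np.cross([0,0,1],px))))
# z at eye centre expected
st=bot.read_state();e=np.array(st["position"])+.087*px
print("eye z of top",c[2]-(n[:2]@(e[:2]-c[:2]))/n[2],"expected",st["position"][2]-.0405+.0025)
E
```

```text
4314 0.1271816742647388 0.16334417250652344
normal [0.01775488 0.00720651 0.9998164 ] rms 0.002951663888917443
tilt(eye end up +) deg -1.0829167056447 roll 0.1810461158865502
eye z of top 0.13425870273926557 expected 0.13372425674963173
```

```bash
cat >> h.py <<'E'
S=np.array([.626,-.003,.075]);YAW=2.1
def wp(xp,zp,th,dy=0):
    Rp=Rt(YAW,th);p=S+Rt(YAW,0)@np.array([xp,dy,zp])/1000+Rp@np.array([-56,0,37.8])/1000
    return p,Rp@T
E
python3 - <<'E'
from h import *
p,r=wp(-55,60,25);print(p,go(p,r))
p2,r2=wp(-55,-7,25);print(p2,go(p2,r2,p,r))
E
```

```text
[ 0.50435355 -0.00746057  0.14559181] [ -85.5   26.3 -180.4   -2.3   10.3  -25. ]
[ 0.50435355 -0.00746057  0.07859181] [-28.3  60.7   0.    0.    0.    0. ]
```

Emit:
jog_arm(
  motion=[-4, 0, -10, 0, 0, -1, -14, 0, -30, 0, 1, -4, -25, 2, -55, -0.5, 3, -8, -36, 4, -80, -1, 5, -11, -48, 7, -105, -1.3, 6, -14, -60, 12, -130, -1.6, 7, -18, -71, 18, -152, -1.9, 9, -21, -80, 23, -168, -2.2, 10, -23.5, -84, 26, -177, -2.3, 10.3, -24.6, -85.5, 26.3, -180.4, -2.3, 10.3, -25, -85.5, 26.3, -180.4, -2.3, 10.3, -25, -85.5, 26.3, -180.4, -2.3, 10.3, -25, -85.5, 26.3, -180.4, -2.3, 10.3, -25, -85.5, 26.3, -180.4, -2.3, 10.3, -25],
)

```text
time_s: 7.18
position: [0.5051, -0.0071, 0.1463]
tcp_rot: [[0.905, 0.424, -0.038], [0.034, 0.016, 0.999], [0.424, -0.906, -0.0]]
force: [-0.9, 0.0, -2.4]
opening: 0.159
```

```bash
python3 - <<'E'
from h import *
s=bot.read_state();print(s["position"],s["force"],s["opening"],s["moment"],s["joint_positions"])
for n in("scene","top"):
    p,d=bot.capture(n);cv2.imwrite(f"pics/{n}4.png",p[:,:,::-1]);np.save(f"pics/{n}4.npy",d)
p,r=wp(-55,60,25);print(p,go(p,r))
E
```

```text
[ 0.50511982 -0.00712068  0.14634108] [-0.94381754  0.01255255 -2.36741143] 0.15885465936115978 [-0.02179837  0.63126547 -0.01064871] [ -18.4639925    26.999358    122.2919114    50.84464246   11.07450752
 -159.13955444]
[ 0.50435355 -0.00746057  0.14559181] [-1.   0.3 -0.3 -0.   0.   0.1]
```

View pics/scene4.png

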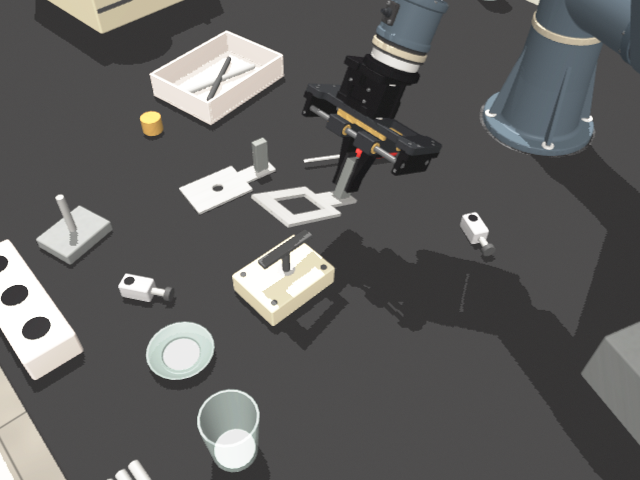

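View pics/top4.png

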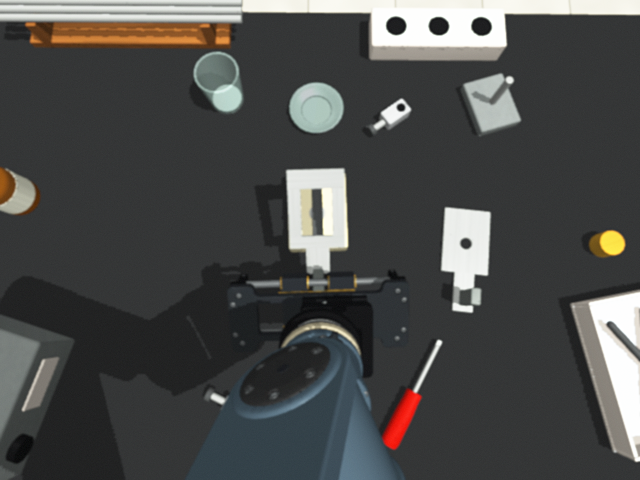

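```bash
cat > kin.py <<'E'
from h import *
rz=lambda a:R.from_euler('z',a,degrees=True);ry=lambda a:R.from_euler('y',a,degrees=True)
T6=None
def fk(q,k):
    a1,d0,h,L2,a3,L3,dt=k
    r1=rz(q[0]);r2=r1*ry(q[1]);r3=r2*ry(q[2]);r4=r3*rz(q[3]);r5=r4*ry(q[4]);r6=r5*rz(q[5])
    p=r1.apply([a1,d0,h])+r2.apply([0,0,L2])+r3.apply([a3,0,L3])+r6.apply([0,0,dt])
    return p,r6
D=[([64.658,30.279,82.156,0.001,67.689,-10.228],[.163,.603,.244],[[.965,-.001,.261],[-.261,-.002,.965],[0,-1,-.002]]),
([7.8936,34.7468,93.7712,0,51.4707,-94.7157],[.54995,.18831,.14068],[[.976,0,-.218],[.218,0,.976],[0,-1,0]]),
([-18.464,26.99936,122.2919,50.8446,11.0745,-159.1396],[.50512,-.00712,.14634],[[.905,.424,-.038],[.034,.016,.999],[.424,-.906,0]])]
if __name__=="__main__":
    s=bot.read_state();D.append((s["joint_positions"],s["position"],s["tcp_rot"]))
    k0=[0,.11,.2,.4,0,.4,.3]
    for q,p,r in D:
        _,r6=fk(q,k0);print(np.round((r6.inv()*R.from_matrix(r)).as_matrix(),3).tolist())
    f=lambda k:np.r_[np.concatenate([fk(q,k)[0]-np.array(p) for q,p,r in D]),(np.array(k)-k0)*1e-4]
    r=least_squares(f,k0);print(np.round(r.x,4),np.round(r.fun[:12]*1000,1))
    np.save("k.npy",r.x)
E
python3 kin.py
```

```text
[[0.0, -0.0, -1.0], [-1.0, -0.0, -0.0], [-0.0, 1.0, -0.0]]
[[0.0, -0.0, -1.0], [-1.0, 0.0, -0.0], [0.0, 1.0, -0.0]]
[[-0.0, -0.0, -1.0], [-1.0, -0.0, 0.0], [-0.0, 1.0, -0.0]]
[[-0.0, -0.0, -1.0], [-1.0, -0.0, 0.0], [-0.0, 1.0, -0.0]]
[-0.001   0.1108  0.2767  0.5883  0.1146  0.3932  0.2847] [-0.1  0.  -0.   0.1 -0.1  0.1  0.   0.  -0.   0.   0.  -0. ]
```

```bash
cat > plan.py <<'E'
from kin import *
k=np.load("k.npy");C=np.array([[0,0,-1],[-1,0,0],[0,1,0]])
def ik(p,Rw,q0):
    f=lambda q:np.r_[(fk(q,k)[0]-p)*100,(R.from_matrix(Rw@C.T).inv()*fk(q,k)[1]).as_rotvec()*10]
    r=least_squares(f,q0,x_scale=10.);return r.x,r.cost
if __name__=="__main__":
    q=np.array(bot.read_state()["joint_positions"])
    for w in [(-55,60,25),(-55,40,25),(-55,20,25),(-55,0,25),(-55,-7,25),(-45,-7,25),(-30,-7,25),(-12,-7,25),(-12,-7,18),(-12,-8,10),(-12,-10,0),(-31,-10,0),(-31,-34,0)]:
        p,r=wp(*w);q,c=ik(p,r,q);print(w,np.round(q,1),"%.1e"%c)
E
python3 plan.py
```

```text
(-55, 60, 25) [ -18.5   27.1  122.4   51.1   11.  -159.4] 7.8e-19
(-55, 40, 25) [ -18.5   30.   123.2   69.5    9.2 -178.1] 7.5e-21
(-55, 20, 25) [ -18.5   33.   123.9   93.1    8.6 -202. ] 7.0e-22
(-55, 0, 25) [ -18.5   36.   124.5  115.3    9.5 -224.5] 1.4e-21
(-55, -7, 25) [ -18.5   37.1  124.7  121.7   10.1 -230.9] 4.4e-17
(-45, -7, 25) [ -18.    37.2  123.2  115.6    9.3 -224.2] 6.0e-17
(-30, -7, 25) [ -17.3   37.3  121.1  104.8    8.3 -212.6] 2.1e-28
(-12, -7, 25) [ -16.4   37.6  118.5   89.8    7.7 -196.6] 1.9e-27
(-12, -7, 18) [ -15.    35.8  113.2   21.    14.7 -126.7] 7.8e-27
(-12, -8, 10) [ -13.6   35.5  106.8    5.7   28.3 -110.5] 3.3e-24
(-12, -10, 0) [ -12.    36.8   98.4    0.    44.7 -104.1] 9.2e-23
(-31, -10, 0) [ -12.5   35.9  101.2    0.    42.9 -104.6] 6.5e-25
(-31, -34, 0) [ -12.5   38.2  101.8    0.    39.9 -104.6] 9.4e-25
```

```bash
cat >> plan.py <<'E'
E
python3 - <<'E'
from plan import *
import h
for A in (15,20):
    print("A",A)
    Tg=R.from_euler('y',A,degrees=True).as_matrix()@T   # tool leaned eye-end-down by A
    def tool(eye,Rp,gz=37.5): # grasp point at gz above eye
        return eye+Rp@np.array([-.087,0,gz/1000])-0.003*(Rp@Tg)[:,1], Rp@Tg
    def wpt(xp,zp,th):
        Rp=Rt(h.YAW,th);return tool(S+Rt(h.YAW,0)@np.array([xp,0,zp])/1000-Rp@np.array([-.031,0,.0025]),Rp)
    q=np.array([7.9,34.7,93.8,0,51.5,-94.7])
    for dz in (.1,0,.13):
        p,r=tool(np.array([.634,.206,.0025+dz]),Rt(12.5,0));q,c=ik(p,r,q);print(np.round(p,4),np.round(q,1),"%.0e"%c)
    for w in [(-55,60,25),(-55,20,25),(-55,-7,25),(-30,-7,25),(-12,-7,25),(-12,-7,18),(-12,-8,10),(-12,-10,0),(-31,-10,0),(-31,-34,0)]:
        p,r=wpt(*w);q,c=ik(p,r,q);print(w,np.round(q,1),"%.0e"%c)
E
```

```text
A 15
[0.5498 0.1873 0.1429] [  8.3  39.9  82.9  -1.1  72.1 -93.7] 2e-26
[0.5498 0.1873 0.0429] [  8.3  48.   85.1  -1.2  61.8 -93.4] 2e-29
[0.5498 0.1873 0.1729] [  8.3  37.8  81.8  -1.1  75.4 -93.7] 2e-28
(-55, 60, 25) [ -15.2   27.5  111.5    5.7   31.5 -111.9] 2e-25
(-55, 20, 25) [ -15.2   32.1  113.1    6.9   25.4 -113.4] 7e-18
(-55, -7, 25) [ -15.2   35.4  113.9    8.2   21.3 -114.7] 2e-19
(-30, -7, 25) [ -14.3   36.3  110.3    7.    23.9 -112.6] 8e-20
(-12, -7, 25) [ -13.7   37.   107.8    6.3   25.8 -111.2] 3e-23
(-12, -7, 18) [ -12.6   37.3  102.2    1.3   37.6 -105.7] 3e-23
(-12, -8, 10) [ -11.5   38.7   95.8   -1.5   50.4 -102.6] 3e-26
(-12, -10, 0) [ -10.3   41.8   87.5   -3.5   65.4 -100.6] 2e-27
(-31, -10, 0) [ -10.7   40.7   90.4   -3.7   63.6 -100.8] 3e-25
(-31, -34, 0) [ -10.7   42.8   91.    -3.8   61.  -100.6] 7e-25
A 20
[0.5501 0.1874 0.1428] [  8.5  42.1  79.4  -1.4  78.5 -93.5] 8e-26
[0.5501 0.1874 0.0428] [  8.5  49.9  81.4  -1.5  68.7 -93.2] 2e-28
[0.5501 0.1874 0.1728] [  8.5  40.   78.3  -1.4  81.7 -93.6] 5e-28
(-55, 60, 25) [ -14.3   28.5  107.9    2.3   38.8 -108.1] 1e-28
(-55, 20, 25) [ -14.3   32.8  109.5    2.6   32.9 -108.6] 2e-19
(-55, -7, 25) [ -14.3   35.9  110.3    2.9   29.  -108.9] 3e-22
(-30, -7, 25) [ -13.5   36.9  106.7    2.6   31.6 -107.7] 2e-22
(-12, -7, 25) [ -13.    37.6  104.1    2.4   33.4 -107. ] 4e-25
(-12, -7, 18) [ -12.    38.4   98.6   -0.7   44.9 -103.6] 5e-26
(-12, -8, 10) [ -11.    40.3   92.1   -2.7   57.3 -101.4] 6e-28
(-12, -10, 0) [  -9.9   43.8   83.9   -4.3   71.9 -100. ] 6e-28
(-31, -10, 0) [ -10.2   42.7   86.9   -4.5   70.  -100.1] 4e-25
(-31, -34, 0) [-10.2  44.7  87.4  -4.5  67.6 -99.9] 2e-25
```

```bash
python3 - <<'E'
from h import *
from scipy.spatial.transform import Slerp
s=bot.read_state();p0=np.array(s["position"]);R0=np.array(s["tcp_rot"]);p1=np.array([.549,.187,.150]);R1=Rt(12.6,0)@T
sl=Slerp([0,1],R.from_matrix([R0,R1]))
for a in (.05,.16,.3,.45,.6,.75,.88,.96,1):print(go(p0+a*(p1-p0),sl(a).as_matrix()).tolist())
E
```

```text
[2.4, 0.9, 9.6, 0.1, -0.5, 1.3]
[7.7, 2.9, 30.8, 0.4, -1.6, 4.0]
[14.4, 5.5, 57.7, 0.7, -3.1, 7.5]
[21.5, 8.2, 86.6, 1.0, -4.6, 11.3]
[28.7, 11.0, 115.4, 1.4, -6.2, 15.0]
[35.9, 13.7, 144.3, 1.7, -7.7, 18.8]
[42.1, 16.1, 169.3, 2.0, -9.1, 22.0]
[46.0, 17.6, 184.7, 2.2, -9.9, 24.0]
[47.9, 18.3, 192.4, 2.3, -10.3, 25.0]
```

Emit:
jog_arm(
  motion=[2.4, 0.9, 9.6, 0.1, -0.5, 1.3, 7.7, 2.9, 30.8, 0.4, -1.6, 4, 14.4, 5.5, 57.7, 0.7, -3.1, 7.5, 21.5, 8.2, 86.6, 1, -4.6, 11.3, 28.7, 11, 115.4, 1.4, -6.2, 15, 35.9, 13.7, 144.3, 1.7, -7.7, 18.8, 42.1, 16.1, 169.3, 2, -9.1, 22, 46, 17.6, 184.7, 2.2, -9.9, 24, 47.9, 18.3, 192.4, 2.3, -10.3, 25, 47.9, 18.3, 192.4, 2.3, -10.3, 25, 47.9, 18.3, 192.4, 2.3, -10.3, 25, 47.9, 18.3, 192.4, 2.3, -10.3, 25],
)

```text
time_s: 8.78
position: [0.5485, 0.1861, 0.1499]
tcp_rot: [[0.976, -0.001, -0.217], [0.217, -0.0, 0.976], [-0.001, -1.0, -0.0]]
force: [0.0, 0.2, -2.2]
opening: 0.156
```

```bash
python3 - <<'E'
from h import *
s=bot.read_state();print(s["position"],s["force"],s["opening"],s["joint_positions"])
print(go([.549,.187,.0435],Rt(12.6,0)@T))
E
```

```text
[0.54853026 0.18612978 0.14989007] [ 0.04337697  0.1930095  -2.19148861] 0.1556764353738692 [ 7.69836107e+00  3.38597933e+01  9.36762588e+01 -7.06611472e-03
  5.25006178e+01 -9.48275837e+01]
[ 7.000e-01  1.064e+02  8.000e-01  0.000e+00 -1.000e-01 -0.000e+00]
```

Emit:
jog_arm(
  motion=[0, 20, 0, 0, 0, 0, 0, 50, 0, 0, 0, 0, 0, 80, 0, 0, 0, 0, 0, 98, 0, 0, 0, 0, 0, 105, 0, 0, 0, 0, 0, 107, 0, 0, 0, 0, 0, 107, 0, 0, 0, 0, 0, 107, 0, 0, 0, 0],
)

```text
time_s: 9.78
position: [0.5497, 0.1869, 0.0438]
tcp_rot: [[0.976, 0.002, -0.218], [0.218, 0.0, 0.976], [0.002, -1.0, -0.0]]
force: [0.1, -0.4, -2.2]
opening: 0.155
```

Emit:
jog_arm(
  motion=[0, 0, 0, 0, 0, 0, 0, 0, 0, 0, 0, 0, 0, 0, 0, 0, 0, 0, 0, 0, 0, 0, 0, 0, 0, 0, 0, 0, 0, 0, 0, 0, 0, 0, 0, 0],
  gripper=1,
)

```text
time_s: 10.52
position: [0.549, 0.1868, 0.0429]
tcp_rot: [[0.976, -0.0, -0.218], [0.218, -0.0, 0.976], [-0.0, -1.0, -0.0]]
force: [-0.4, 0.4, -0.4]
opening: 0.756
```

```bash
python3 - <<'E'
from h import *
s=bot.read_state();print(s["position"],s["force"],s["opening"])
p,d=bot.capture("scene");cv2.imwrite("pics/s5.png",cv2.resize(p[250:450,280:500,::-1],None,fx=3,fy=3,interpolation=cv2.INTER_CUBIC))
A=15;Tg=R.from_euler('y',A,degrees=True).as_matrix()@T
Rp=Rt(12.6,0);g=np.array([s["position"][0],s["position"][1],.040])
r=Rp@Tg; print(r); print(go(g-.003*r[:,1],r))
E
```

```text
[0.54902766 0.18681969 0.04289017] [-0.39828057  0.39510156 -0.3565333 ] 0.7564984418221653
[[ 0.9426632  -0.25258584 -0.21814324]
 [ 0.21071019 -0.05645963  0.97591676]
 [-0.25881905 -0.96592583  0.        ]]
[ 0.8 -0.   0.  -0.  -0.  15. ]
```

View pics/s5.png

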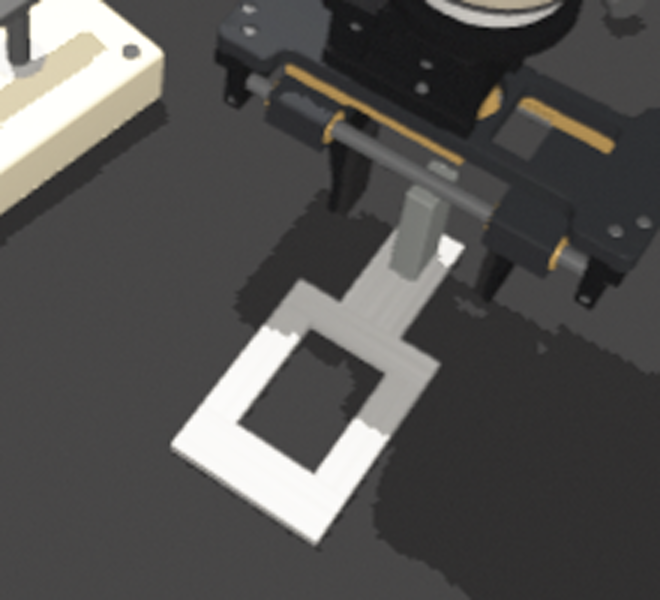

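Emit:
jog_arm(
  motion=[0.3, 0, 0, 0, 0, 5, 0.6, 0, 0, 0, 0, 10, 0.8, 0, 0, 0, 0, 15, 0.8, 0, 0, 0, 0, 15, 0.8, 0, 0, 0, 0, 15, 0.8, 0, 0, 0, 0, 15],
)

```text
time_s: 11.32
position: [0.5489, 0.1869, 0.043]
tcp_rot: [[0.943, -0.253, -0.218], [0.211, -0.056, 0.976], [-0.259, -0.966, 0.0]]
force: [-0.6, 0.5, 0.3]
opening: 1.002
```

Emit:
jog_arm(
  motion=[0, 0, 0, 0, 0, 0, 0, 0, 0, 0, 0, 0, 0, 0, 0, 0, 0, 0, 0, 0, 0, 0, 0, 0, 0, 0, 0, 0, 0, 0, 0, 0, 0, 0, 0, 0, 0, 0, 0, 0, 0, 0, 0, 0, 0, 0, 0, 0],
  gripper=0,
)

```text
time_s: 12.32
position: [0.5498, 0.187, 0.0429]
tcp_rot: [[0.943, -0.253, -0.218], [0.21, -0.056, 0.976], [-0.259, -0.966, 0.0]]
force: [-0.1, 0.3, 0.8]
opening: 0.175
```

```bash
cat > w.py <<'E'
from plan import *
import h
A=15;Tg=R.from_euler('y',A,degrees=True).as_matrix()@T
# TCP in eye frame measured at grasp: set in g.npy
def wpt(xp,zp,th,dy=0):
    g=np.load("g.npy");Rp=Rt(h.YAW,th)
    eye=S+Rt(h.YAW,0)@np.array([xp,dy,zp])/1000-Rp@np.array([-.031,0,.0025])
    return eye+Rp@g,Rp@Tg
E
python3 - <<'E'
from w import *
s=bot.read_state();print(s["position"],s["force"],s["opening"],s["time_s"])
g=Rt(12.6,0).T@(np.array(s["position"])-[.6343,.2063,.0025]);print(g);g[1]=0;np.save("g.npy",g)
print((Rt(12.6,0).T@np.array(s["tcp_rot"])-Tg).round(3))
print(go(np.array(s["position"])+[0,0,.12],Rt(12.6,0)@Tg))
E
```

```text
[0.54982465 0.18701344 0.04293197] [-0.09159789  0.28952992  0.76540472] 0.1746588210499046 12.325
[-0.08664814 -0.00039435  0.04043197]
[[ 0.  0.  0.]
 [-0.  0. -0.]
 [ 0. -0.  0.]]
[ -31.1 -115.9    0.    -0.    -0.     0. ]
```

Emit:
jog_arm(
  motion=[-2, -8, 0, 0, 0, 0, -5, -20, 0, 0, 0, 0, -11, -40, 0, 0, 0, 0, -17, -62, 0, 0, 0, 0, -23, -85, 0, 0, 0, 0, -28, -104, 0, 0, 0, 0, -31, -115, 0, 0, 0, 0, -31, -116, 0, 0, 0, 0, -31, -116, 0, 0, 0, 0, -31, -116, 0, 0, 0, 0],
)

```text
time_s: 13.58
position: [0.5493, 0.1869, 0.1621]
tcp_rot: [[0.942, -0.255, -0.218], [0.21, -0.057, 0.976], [-0.261, -0.965, 0.0]]
force: [-0.2, -0.7, -2.5]
opening: 0.161
```

```bash
python3 - <<'E'
from w import *
from scipy.spatial.transform import Slerp
st=bot.read_state();print(st["position"],st["force"],st["opening"])
p,d=bot.capture("scene");cv2.imwrite("pics/s6.png",p[:,:,::-1])
W=cloud("scene",d);z=W[...,2];p=p[:,:,::-1]
m=(p.min(2)>110)&(z>.09)&(z<.2);m[:,:340]=0;m[:,455:]=0;m[:270]=0;m[385:]=0
X=W[m];c=X.mean(0);u,s,vt=np.linalg.svd(X-c,full_matrices=False);n=vt[2]*np.sign(vt[2,2])
px=Rt(12.6,0)[:,0];print(len(X),"tilt",np.degrees(np.arcsin(-n@px)),s[2]/len(X)**.5)
p0=np.array(st["position"]);R0=np.array(st["tcp_rot"]);p1,R1=wpt(-55,60,25);print(p1)
sl=Slerp([0,1],R.from_matrix([R0,R1]))
for a in (.05,.16,.3,.45,.6,.75,.88,.96,1):print(go(p0+a*(p1-p0),sl(a).as_matrix()).tolist())
E
```

```text
[0.54929519 0.18691508 0.16205303] [-0.18436375 -0.66574995 -2.5064306 ] 0.16101306685097797
4297 tilt -1.6092331394101318 0.003816372511963158
[ 0.50461649 -0.00745093  0.14586012]
[-4.0, 2.0, -9.0, 0.0, 0.5, -1.2]
[-12.7, 6.2, -28.8, 0.1, 1.7, -4.0]
[-23.7, 11.5, -54.0, 0.1, 3.2, -7.5]
[-35.5, 17.2, -81.0, 0.2, 4.8, -11.3]
[-47.3, 22.9, -108.0, 0.3, 6.3, -15.0]
[-59.1, 28.6, -135.0, 0.3, 7.9, -18.8]
[-69.4, 33.5, -158.4, 0.4, 9.3, -22.0]
[-75.7, 36.6, -172.8, 0.4, 10.1, -24.0]
[-78.8, 38.1, -180.0, 0.5, 10.6, -25.0]
```

View pics/s6.png

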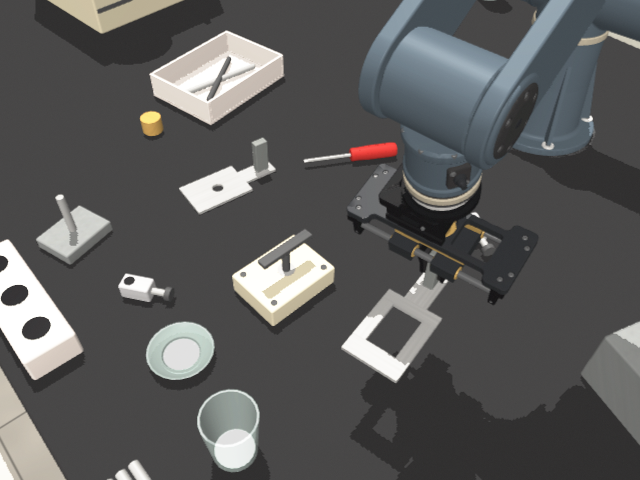

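Emit:
jog_arm(
  motion=[-4, 2, -9, 0, 0.5, -1.2, -12.7, 6.2, -28.8, 0.1, 1.7, -4, -23.7, 11.5, -54, 0.1, 3.2, -7.5, -35.5, 17.2, -81, 0.2, 4.8, -11.3, -47.3, 22.9, -108, 0.3, 6.3, -15, -59.1, 28.6, -135, 0.3, 7.9, -19.2, -69.4, 33.5, -158.4, 0.4, 9.3, -22.8, -75.7, 36.6, -172.8, 0.4, 10.1, -25, -78.8, 38.1, -180, 0.5, 10.6, -26, -78.8, 38.1, -180, 0.5, 10.6, -26, -78.8, 38.1, -180, 0.5, 10.6, -26, -78.8, 38.1, -180, 0.5, 10.6, -26],
)

```text
time_s: 15.12
position: [0.5056, -0.0069, 0.1467]
tcp_rot: [[0.981, 0.192, -0.037], [0.036, 0.009, 0.999], [0.192, -0.981, 0.002]]
force: [-0.2, -0.2, -2.8]
opening: 0.16
```

```bash
python3 - <<'E'
from w import *
s=bot.read_state();print(s["position"],s["force"],s["opening"],s["joint_positions"],s["qvel"])
p1,R1=wpt(-55,60,26)
for n in("scene","top"):
    p,d=bot.capture(n);cv2.imwrite(f"pics/{n}7.png",p[:,:,::-1]);np.save(f"pics/{n}7.npy",d)
p=cv2.imread("pics/top7.png")[150:290,270:370];cv2.imwrite("pics/t7.png",cv2.resize(p,None,fx=4,fy=4,interpolation=cv2.INTER_CUBIC))
p=cv2.imread("pics/scene7.png")[140:340,190:440];cv2.imwrite("pics/s7.png",cv2.resize(p,None,fx=3,fy=3,interpolation=cv2.INTER_CUBIC))
print(go(p1,R1))
E
```

```text
[ 0.50564345 -0.00686978  0.14667893] [-0.19810104 -0.19449677 -2.77329235] 0.1604424204745044 [ -15.44501417   27.2964868   112.17358228    6.86835267   30.17302429
 -113.1979678 ] [ 0.03918947  0.00898653  0.21240336  0.00744691 -0.05589684 -0.02594531]
[-1.4  1.7 -0.5 -0.1  0.   0.1]
```

View pics/t7.png

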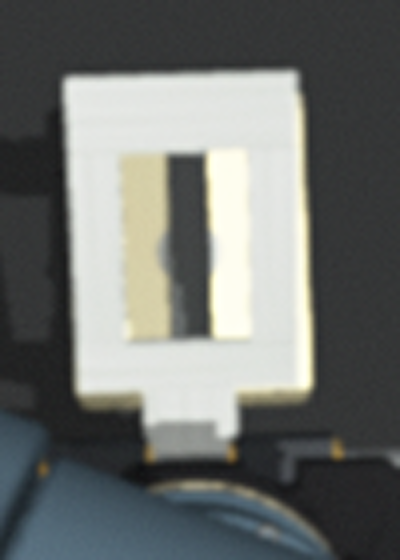

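View pics/s7.png

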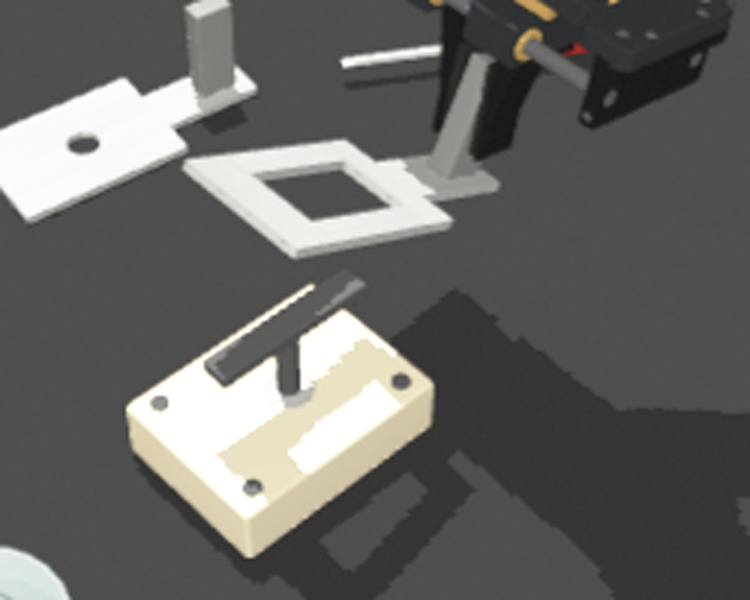

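```bash
python3 - <<'E'
from w import *
f=lambda l:np.array(l)/4-.375+[270,150]
print(ray("top",f([(127,340),(250,337)]),.1355).round(4)); print(ray("top",f([(119,152),(250,152)]),.1615).round(4))
d=np.load("pics/scene7.npy");W=cloud("scene",d)
for x,y in[(215,172),(330,150),(300,243),(430,215)]:
    print(W[140+y//3,190+x//3].round(4))
p=cv2.imread("pics/scene7.png");z=W[...,2];m=(p.min(2)>120)&(z>.11)&(z<.2);m[:,:250]=0;m[:,345:]=0;m[:180]=0;m[230:]=0
X=W[m];c=X.mean(0);u,s,vt=np.linalg.svd(X-c,full_matrices=False);n=vt[2]*np.sign(vt[2,2]);print(len(X),n,np.degrees(np.arctan2(-n[0],n[2])),s[2]/len(X)**.5)
print("plane z at x=.571,y=-.005",c[2]-(n[:2]@(np.array([.571,-.005])-c[:2]))/n[2])
p0,R0=wpt(-55,60,26)
for w in[(-55,60,26),(-55,10,26),(-55,-6.5,26)]:
    p,r=wpt(*w);print(go(p,r).tolist())
E
```

```text
[[ 0.5733  0.0159  0.1355]
 [ 0.5746 -0.0241  0.1355]]
[[ 0.6291  0.0181  0.1615]
 [ 0.6293 -0.0233  0.1615]]
[ 0.6436 -0.0266  0.171 ]
[ 0.5729 -0.0337  0.1358]
[0.6433 0.0314 0.1722]
[0.5646 0.0251 0.1341]
2043 [-0.39990072 -0.0090606   0.91651368] 23.572998520164983 0.004288783454652782
plane z at x=.571,y=-.005 0.13813201125536814
[-1.4, 1.7, -0.5, -0.1, 0.0, 0.1]
[-11.0, 50.7, -0.6, -0.1, 0.0, 0.1]
[-14.2, 66.9, -0.7, -0.1, 0.0, 0.1]
```

Emit:
jog_arm(
  motion=[-3, 8, -0.5, 0, 0, 0, -6, 20, -0.5, 0, 0, 0, -9, 33, -0.5, 0, 0, 0, -11, 45, -0.5, 0, 0, 0, -14, 56, -0.5, 0, 0, 0, -15, 64, -0.5, 0, 0, 0, -16, 68, -0.5, 0, 0, 0, -16, 68, -0.5, 0, 0, 0, -16, 68, -0.5, 0, 0, 0, -16, 68, -0.5, 0, 0, 0],
)

```text
time_s: 16.48
position: [0.5028, -0.0079, 0.0772]
tcp_rot: [[0.981, 0.193, -0.036], [0.035, 0.009, 0.999], [0.193, -0.981, 0.002]]
force: [-0.4, -0.0, -2.0]
opening: 0.16
```

```bash
cat > look.py <<'E'
from w import *
import sys
i=sys.argv[1]
s=bot.read_state();print(s["time_s"],s["position"],s["force"],s["opening"],s["joint_positions"])
for n in("scene","top"):
    p,d=bot.capture(n);cv2.imwrite(f"pics/{n}{i}.png",p[:,:,::-1]);np.save(f"pics/{n}{i}.npy",d)
p=cv2.imread(f"pics/top{i}.png")[160:290,270:370];p=cv2.resize(p,None,fx=4,fy=4,interpolation=cv2.INTER_CUBIC)
q=cv2.imread(f"pics/scene{i}.png")[190:320,230:360];q=cv2.resize(q,None,fx=3,fy=4,interpolation=cv2.INTER_CUBIC) if 0 else cv2.resize(q,(520,520),interpolation=cv2.INTER_CUBIC)
cv2.imwrite(f"pics/l{i}.png",cv2.resize(np.hstack([p,q]),None,fx=.86,fy=.86))
E
python3 look.py 8
python3 - <<'E'
from w import *
for w in[(-55,-6.5,26),(-45,-6.5,26),(-30,-6.5,26),(-14,-6.5,26)]:
    p,r=wpt(*w);print(go(p,r).tolist())
E
```

```text
16.475 [ 0.50282221 -0.00789309  0.07720134] [-0.44286137 -0.04156902 -2.0215481 ] 0.15952291891627465 [ -15.66692996   35.53826148  115.09700039   10.67160496   19.10985296
 -117.49983957]
[1.9, -0.7, 0.4, -0.1, -0.1, 0.1]
[11.7, 1.2, 0.4, -0.1, -0.1, 0.1]
[26.4, 4.1, 0.4, -0.1, -0.1, 0.1]
[42.1, 7.2, 0.4, -0.1, -0.1, 0.1]
```

View pics/l8.png

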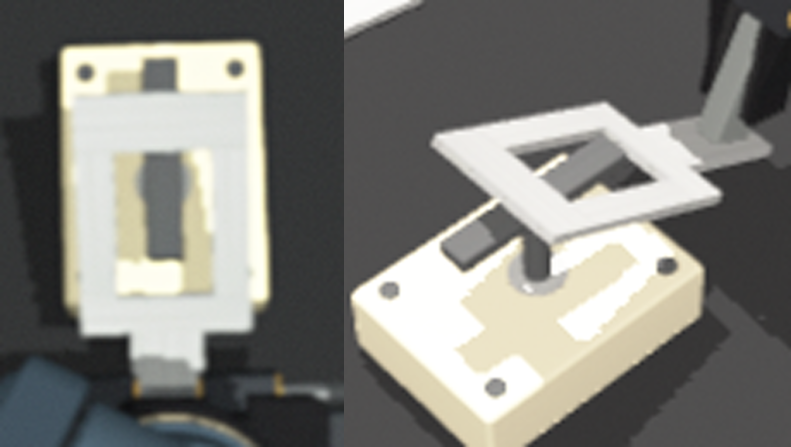

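```bash
cat > plane.py <<'E'
from w import *
import sys
i=sys.argv[1];lo,hi=float(sys.argv[2]),float(sys.argv[3])
for n in ("scene","top"):
    W=cloud(n,np.load(f"pics/{n}{i}.npy"));p=cv2.imread(f"pics/{n}{i}.png")
    sf=(W-S)@Rt(h.YAW,0);x,y,z=[sf[...,j]*1000 for j in range(3)]
    bl=(np.abs(y)>22)&(np.abs(y)<34)&(x>-50)&(x<70)&(z>-38.)&(z<60)&(p.min(2)>100)
    X=np.c_[x[bl],y[bl],z[bl]]
    for _ in range(4):
        c=X.mean(0);u,s,vt=np.linalg.svd(X-c,full_matrices=False);nn=vt[2]*np.sign(vt[2,2]);r=(X-c)@nn;X=X[np.abs(r)<max(2.5,1.5*r.std())]
    print(n,len(X),"tilt",np.degrees(np.arctan2(-nn[0],nn[2])).round(1),"roll",np.degrees(np.arctan2(-nn[1],nn[2])).round(1),"rms",r.std().round(2),"z at x=-53,-10,0:",[(c[2]-nn[0]/nn[2]*(q-c[0])+nn[1]/nn[2]*c[1]).round(1) for q in(-53,-10,0)])
E
python3 plane.py 8 0 0
python3 - <<'E'
from w import *
f=lambda l:np.array(l)/3.44-.4+[270,160]
print((ray("top",f([(113,297),(213,296)]),.068)-S)@Rt(h.YAW,0)*1000)
print((ray("top",f([(113,150),(215,150)]),.095)-S)@Rt(h.YAW,0)*1000)
E
```

```text
scene 497 tilt 25.8 roll 0.1 rms 0.74 z at x=-53,-10,0: [np.float64(-5.7), np.float64(15.1), np.float64(20.0)]
top 911 tilt 26.0 roll -0.0 rms 0.99 z at x=-53,-10,0: [np.float64(-5.3), np.float64(15.7), np.float64(20.6)]
[[-55.99937513  22.25762069  -7.        ]
 [-56.8346072  -19.82854739  -7.        ]]
[[  0.69163107  19.87876847  20.        ]
 [ -0.56228903 -21.94300989  20.        ]]
```

Emit:
jog_arm(
  motion=[4, 0, 0.3, 0, 0, 0, 11, 1.4, 0.3, 0, 0, 0, 19, 3, 0.3, 0, 0, 0, 27, 4.6, 0.3, 0, 0, 0, 35, 6.2, 0.3, 0, 0, 0, 41, 7.4, 0.3, 0, 0, 0, 42.5, 7.7, 0.3, 0, 0, 0, 42.5, 7.7, 0.3, 0, 0, 0, 42.5, 7.7, 0.3, 0, 0, 0],
)

```text
time_s: 17.7
position: [0.5452, -0.0059, 0.0773]
tcp_rot: [[0.981, 0.191, -0.036], [0.035, 0.009, 0.999], [0.191, -0.982, 0.003]]
force: [0.2, 0.2, -2.4]
opening: 0.157
```

```bash
python3 look.py 9; python3 plane.py 9 0 0
python3 - <<'E'
from w import *
for w in[(-13,-6.5,26),(-13,-6.5,20),(-13,-7,14),(-13,-8,8),(-13,-10,2),(-13,-10,1),(-13,-10,0)]:
    p,r=wpt(*w);print(go(p,r).tolist())
E
```

```text
17.7 [ 0.54522804 -0.00587766  0.07730103] [ 0.18537528  0.15336964 -2.40334138] 0.15651143633726505 [ -14.05774326   36.9747468   108.969676      7.93686569   23.70231423
 -113.08523883]
scene 671 tilt 26.0 roll 0.1 rms 0.78 z at x=-53,-10,0: [np.float64(-26.7), np.float64(-5.6), np.float64(-0.8)]
top 1124 tilt 26.0 roll 0.1 rms 0.98 z at x=-53,-10,0: [np.float64(-26.1), np.float64(-5.1), np.float64(-0.2)]
[1.2, -0.6, -0.0, -0.1, -0.1, 0.0]
[3.9, -7.1, -0.0, -0.1, -0.1, 6.0]
[7.1, -12.9, -0.0, -0.1, -0.0, 12.0]
[10.9, -17.7, 0.0, -0.1, -0.0, 18.0]
[15.1, -21.1, 0.0, -0.1, -0.0, 24.0]
[15.9, -22.0, 0.0, -0.1, -0.0, 25.0]
[16.7, -22.8, 0.0, -0.1, -0.0, 26.0]
```

View pics/l9.png

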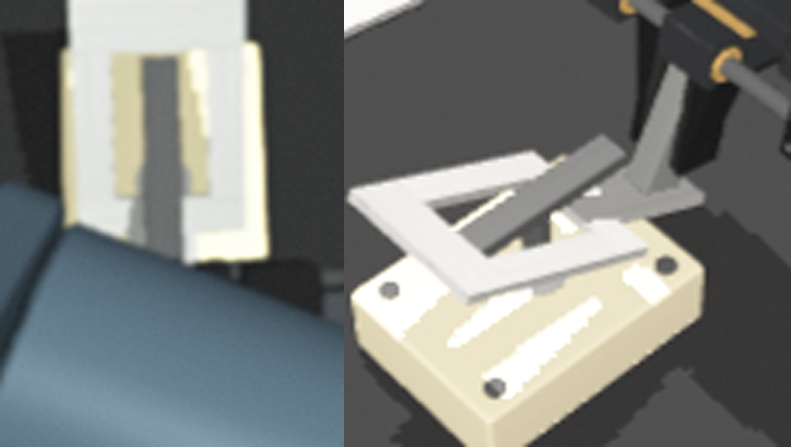

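Emit:
jog_arm(
  motion=[2, -3, 0, 0, 0, 3, 4, -7, 0, 0, 0, 6, 5.5, -10, 0, 0, 0, 9, 7, -13, 0, 0, 0, 12, 9, -15.4, 0, 0, 0, 15, 11, -17.7, 0, 0, 0, 18, 13, -19.5, 0, 0, 0, 21, 15, -21, 0, 0, 0, 24, 16.5, -22.5, 0, 0, 0, 25.5, 16.5, -22.5, 0, 0, 0, 25.5, 16.5, -22.5, 0, 0, 0, 25.5],
)

```text
time_s: 19.18
position: [0.5572, -0.0055, 0.1025]
tcp_rot: [[0.968, -0.249, -0.036], [0.036, -0.007, 0.999], [-0.249, -0.968, 0.003]]
force: [-0.4, 0.4, -2.1]
opening: 0.157
```

```bash
python3 look.py 10; python3 plane.py 10 0 0
python3 - <<'E'
from w import *
for w in[(-13,-10,0),(-31,-10,0),(-31,-34,0),(-31,-35,0)]:
    p,r=wpt(*w);print(go(p,r).tolist())
E
```

```text
19.175 [ 0.55715278 -0.00554954  0.10246997] [-0.41820437  0.4349518  -2.07986121] 0.15666291056194961 [ -10.52017344   41.45968556   88.21388532   -3.3004929    64.50388068
 -100.81196681]
scene 925 tilt 0.6 roll 0.1 rms 1.01 z at x=-53,-10,0: [np.float64(-10.5), np.float64(-10.1), np.float64(-10.0)]
[0.2, -0.4, 0.0, -0.1, -0.0, 0.5]
[-17.2, 4.1, -0.0, -0.1, -0.0, 0.5]
[-11.2, 27.3, -0.1, -0.1, -0.0, 0.5]
[-11.0, 28.3, -0.1, -0.1, -0.0, 0.5]plane.py:10: RuntimeWarning: Mean of empty slice.
  c=X.mean(0);u,s,vt=np.linalg.svd(X-c,full_matrices=False);nn=vt[2]*np.sign(vt[2,2]);r=(X-c)@nn;X=X[np.abs(r)<max(2.5,1.5*r.std())]
  ret = um.true_divide(
Traceback (most recent call last):
  File "plane.py", line 10, in <module>
    c=X.mean(0);u,s,vt=np.linalg.svd(X-c,full_matrices=False);nn=vt[2]*np.sign(vt[2,2]);r=(X-c)@nn;X=X[np.abs(r)<max(2.5,1.5*r.std())]
                                                                 ~~^^^
IndexError: index 2 is out of bounds for axis 0 with size 0
```

View pics/l10.png

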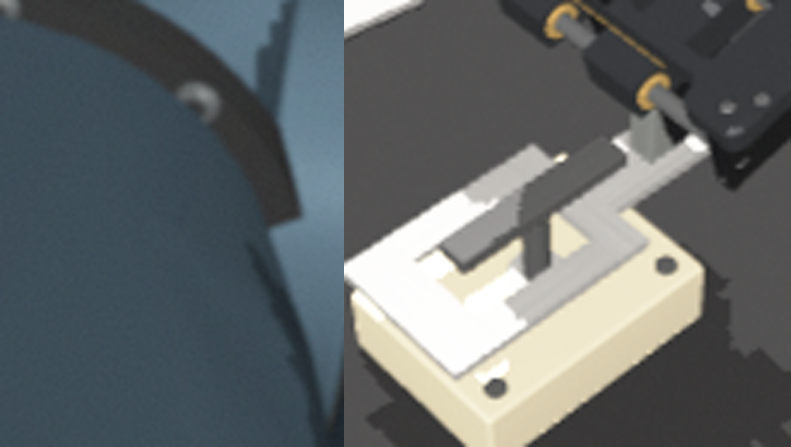

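Emit:
jog_arm(
  motion=[-4, 1, 0, 0, 0, 0.3, -10, 2.3, 0, 0, 0, 0.5, -15, 3.5, 0, 0, 0, 0.5, -17, 4, 0, 0, 0, 0.5, -17, 4, 0, 0, 0, 0.5, -16, 8, 0, 0, 0, 0.5, -14.5, 14, 0, 0, 0, 0.5, -13, 20, 0, 0, 0, 0.5, -12, 24, 0, 0, 0, 0.5, -11.3, 27, 0, 0, 0, 0.5, -11.3, 27, 0, 0, 0, 0.5, -11.3, 27, 0, 0, 0, 0.5],
)

```text
time_s: 20.78
position: [0.54, -0.0062, 0.0794]
tcp_rot: [[0.966, -0.257, -0.036], [0.035, -0.007, 0.999], [-0.258, -0.966, 0.002]]
force: [-0.1, -0.3, -2.1]
opening: 0.162
```

```bash
python3 look.py 11; python3 plane.py 11 0 0 2>/dev/null
python3 - <<'E'
from w import *
for w in[(-31,-34,0),(-31,-35,0)]:
    p,r=wpt(*w);print(go(p,r).tolist())
E
```

```text
20.775 [ 0.54003098 -0.00619143  0.07942889] [-0.11865239 -0.2543435  -2.12200847] 0.16152693651595265 [ -10.82307131   42.67823567   91.03325021   -3.62778803   60.92675711
 -100.7372786 ]
scene 599 tilt 0.2 roll 0.4 rms 1.02 z at x=-53,-10,0: [np.float64(-34.0), np.float64(-33.9), np.float64(-33.8)]
[-0.5, 0.7, 0.1, -0.1, 0.0, 0.1]
[-0.2, 1.7, 0.1, -0.1, 0.0, 0.1]
```

View pics/l11.png

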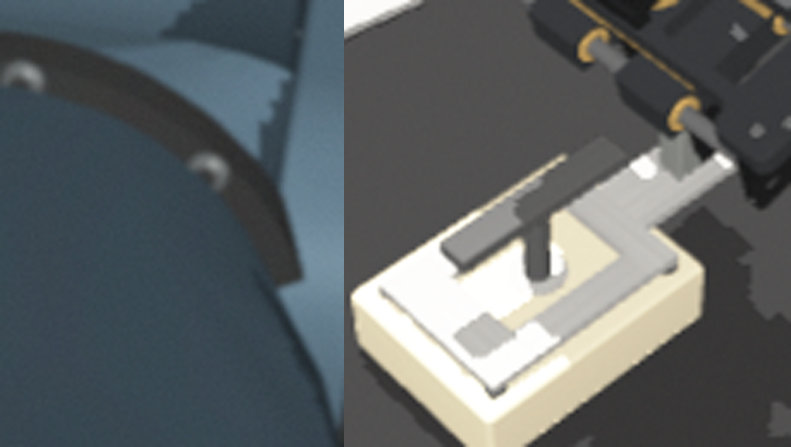

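```bash
python3 - <<'E'
from w import *
uv=(np.array([(493,385),(383,285),(675,263),(617,247)])-[344,0])/3.44-.4+[230,190]
w=ray("scene",uv,.0412)
print(fit2([(55,36),(55,-36),(-47,36),(-31,20)],w))
print((w-S)@Rt(h.YAW,0)*1000)
E
```

```text
(np.float64(0.6269544000276148), np.float64(-0.0032503726405823863), np.float64(1.813153216051239), [[1.8, 0.4], [1.4, -2.0], [-3.5, -2.6], [0.3, 4.2]])
[[ 54.26771316  35.06284014 -33.8       ]
 [ 54.44339445 -34.50258365 -33.8       ]
 [-42.24840104  38.46701203 -33.8       ]
 [-30.40441134  15.67111591 -33.8       ]]
```

Emit:
jog_arm(
  motion=[-0.3, 1.2, 0, 0, 0, 0, -0.3, 1.4, 0, 0, 0, 0, -0.3, 1.4, 0, 0, 0, 0],
)

```text
time_s: 21.25
position: [0.5392, -0.0062, 0.0781]
tcp_rot: [[0.966, -0.258, -0.036], [0.035, -0.007, 0.999], [-0.258, -0.966, 0.002]]
force: [-0.5, -0.1, -2.3]
opening: 0.157
```

Emit:
jog_arm(
  motion=[0, 0, 0, 0, 0, 0, 0, 0, 0, 0, 0, 0, 0, 0, 0, 0, 0, 0, 0, 0, 0, 0, 0, 0, 0, 0, 0, 0, 0, 0, 0, 0, 0, 0, 0, 0, 0, 0, 0, 0, 0, 0, 0, 0, 0, 0, 0, 0],
  gripper=1,
)

```text
time_s: 22.25
position: [0.5392, -0.0062, 0.078]
tcp_rot: [[0.966, -0.258, -0.036], [0.035, -0.007, 0.999], [-0.258, -0.966, 0.002]]
force: [-0.5, -0.0, -0.8]
opening: 0.963
```

Emit:
jog_arm(
  motion=[-4, -15, 0, 0, 0, 0, -12, -45, 0, 0, 0, 0, -23, -85, 0, 0, 0, 0, -31, -116, 0, 0, 0, 0, -45, -135, 80, 0, 0, 0, -60, -145, 130, 0, 0, 0, -60, -145, 180, 0, 0, 0, -60, -145, 200, 0, 0, 0, -60, -145, 200, 0, 0, 0, -60, -145, 200, 0, 0, 0, -60, -145, 200, 0, 0, 0, -60, -145, 200, 0, 0, 0],
)

```text
time_s: 23.75
position: [0.5118, 0.1913, 0.2339]
tcp_rot: [[0.966, -0.258, -0.034], [0.033, -0.007, 0.999], [-0.258, -0.966, 0.002]]
force: [0.3, -0.3, 0.4]
opening: 1.0
```

```bash
python3 look.py 12; python3 plane.py 12 0 0
```

```text
23.75 [0.5117662  0.19132048 0.23391336] [ 0.2643859  -0.2934729   0.37141125] 0.9996220092156624 [  7.90075572  30.8260774   84.62771948   1.67773386  79.42706454
 -84.59180958]
scene 601 tilt -0.1 roll -0.1 rms 1.07 z at x=-53,-10,0: [np.float64(-34.9), np.float64(-35.0), np.float64(-35.1)]
top 984 tilt 0.0 roll 0.0 rms 1.08 z at x=-53,-10,0: [np.float64(-34.4), np.float64(-34.4), np.float64(-34.4)]
```

View pics/l12.png

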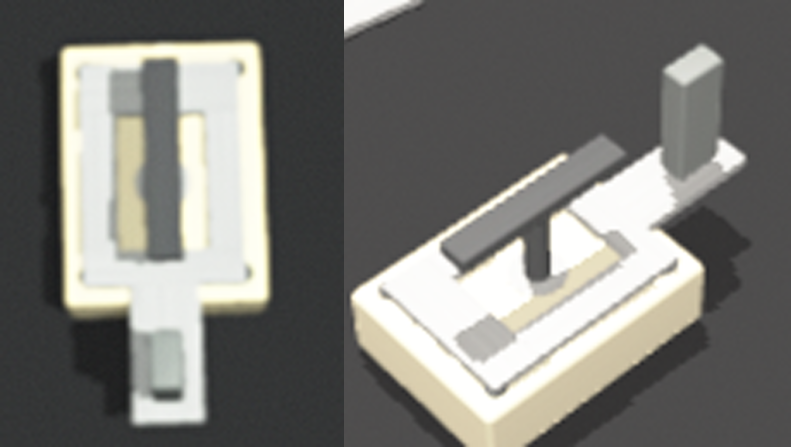

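View pics/top12.png

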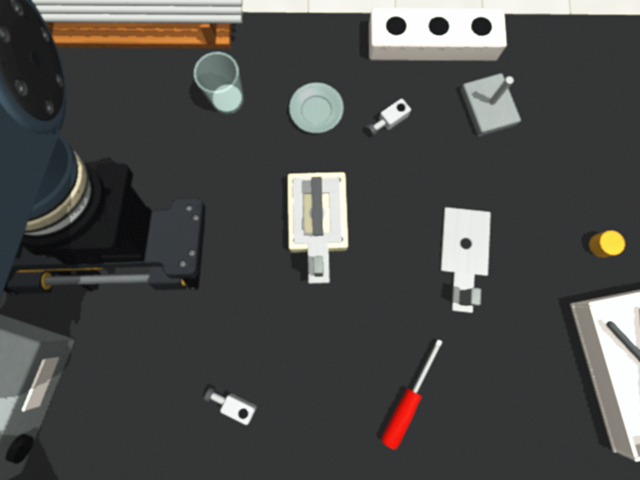

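```bash
python3 - <<'E'
from w import *
f=lambda l:np.array(l)/3.44-.4+[270,160]
x,y,a,r=fit2([(55,36),(55,-36),(-107,15),(-107,-15),(31,20),(31,-20),(-31,20),(-47,36)],ray("top",f([(80,64),(236,62),(132,423),(206,421),(116,113),(205,111),(119,258),(84,284)]),.040))
print(x,y,a,r, Rt(a,0).T@(S-[x,y,0]))
print(bot.read_state()["qvel"])
E
```

```text
0.625987513559964 -0.002765633014521305 2.070103963569778 [[-0.4, 0.4], [0.8, -1.1], [-0.0, -1.0], [0.0, 1.0], [-1.0, 0.1], [-0.8, 0.1], [3.2, 0.1], [-1.7, 0.3]] [ 4.01242360e-06 -2.34665071e-04  7.50000000e-02]
[ 0.35964316 -0.03627504 -0.07462835  0.08153675 -0.11787681  0.02981669]
```

Centred to within about 1 mm, level, and clear of the robot, so I'm handing in.

```bash
python3 -c "
from rig import bot
print(bot.hand_in())"
```

```text
the job is handed in; nothing more can be done
None
```

The carrier with the oblong eye is mounted on the stud, and I handed the job in just under 24 s into the 45 s limit. The hand-in gave no verdict.

**What I did:** I picked the carrier up by its grip. My first grasp would have taken the last joint past its range on the way down, so I set the plate back and regripped it with the tool leaned 15°. I then tilted the plate 26°, passed its grip-side rim under the robot-side bar end and slid it forward. After that I levelled it, slid it back to centre, lowered it onto the block and let go.

**Last checks (camera):**

| Check | Measured | Allowed |
|---|---|---|
| Stud from eye centre, fitted corners | under 1 mm | 12 mm lengthwise, 18 mm across |
| Plate direction | about 2.1°, in line with the bar (measured at 1.5–2.6°) | within 17° |
| Tilt | about 0.1° or less | 8° |
| Eye centre below the bar's underside | about 37 mm | 30–45 mm |

- **Placement fit:** one corner of the fit was about 3 mm off; the others agreed within 2 mm.
- **Bar overlap:** both bar ends overlap the plate.
- **Robot clear:** the gripper is open, about 0.2 m to the side, with only sensor-noise force readings.
- **Other carrier:** the plate with the round hole looks unmoved in the last top picture; I compared it by eye only.

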